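Square the report into the copying corner

TASK

Push the blue hardback report along the desk into the corner of the black guides on the green copying mat, so that it lies flat and square with its edges snug against both bars. Slide it only: do not pick it up, lift it or tip it. Leave the mug, the flask and the ink box where they stand, and end with the hand clear of everything.

Things in the scene. Friction and masses are not known exactly. Their poses are not given: they have to be found in the camera images.
- report: Closed blue hardback report, white page edges, red band by the spine (its -y end), lying flat and loose: a rigid block 130 mm along its x, 180 along its y, 24 thick, 0.2 to 0.45 kg. Origin: centre of its underside; z up. When home its axes point the same way as the mat's; it starts within 0.32 rad of that, about 35 to 80 mm short of the back guide and 50 to 105 mm short of the side guide.
- report_corner (a point): The far left corner of the report (its own +x, +y corner: 65 mm along x and 90 mm along y from the report's origin), at half its thickness, 12 mm above its underside. When the report is home this corner lies at the mat's origin in plan.
- mat: Fixed green copying mat with an L of black guide bars (18 mm wide, 14 high), turned up to 0.2 rad. Origin: inner corner of the L, desk height; x away from the robot, y left, z up. Back guide: inner face x = 0, y -300 to 0 mm. Side guide: inner face y = 0, x -220 to 0. Bars lie outside these faces. Green sheet: x -260 to 0, y -360 to 0, flush with the desk, no step.
- mug: Bystander: steel mug with a dark lid and a small wooden knob, 72 mm diameter, 97 mm high, loop handle reaching 64 mm out along its own +y. Origin at the centre of its underside. Leave alone.
- inkbox: Bystander: white ink box with a red top, 52 x 52 x 62 mm high. Origin at the centre of its underside. Leave alone.
- flask: Bystander: black vacuum flask, 66 mm diameter, 187 mm high. Origin at the centre of its underside. Leave alone.

How it is judged:
By the outcome, as a careful person would: the job done as asked, in the order asked, and still so for the second after the job is handed in, with the robot touching nothing.
It also fails if it takes over 45 s, if anything falls off the work surface, if the arm or the gripper's body presses on something with over 40 N, if the wrist force passes 120 N, or if a joint passes its speed limit or range.

ROBOT

A 6-joint arm with a two-finger parallel gripper is mounted at the origin on the work surface. World frame = base frame: x ahead of the robot, y to its left, z up, the work surface at z = 0. Lengths are in mm, angles in rad, forces in N, time in s.
With the tool pointing down it reaches from about 275 to 1000 mm from the base axis. Payload 8.4 kg.
Tool frame: the origin (TCP) lies on the centre line of the jaws, within the pads' length; the fingertips stand 17 mm ahead of it and the grasp point (between the pads) lies 2 mm behind it; z points along the fingers, y is the direction in which the jaws open and shut (so a half turn about z gives the same grasp; the last joint's range is limited). The gripper opens to 85 mm and grips with 20 to 120 N. Pads are 22 mm wide; open, the fingers measure 114 mm over their backs; the gripper's body (76 mm by 85 mm) begins 54 mm behind the grasp point. The pads swing forward as they close: fully open they stand 13 mm farther back than shut.
Start: joints at [-1.125, 0.353, 1.633, -0, 1.155, -0.002], TCP at [270.614, -563.379, 248.281] pointing down, gripper open.
Joint ranges: [-2.63, 2.63], [-0.92, 2.1], [0.06, 2.66], [-1.3, 4.44], [0, 2.69], [-3.02, 3.02]. Speed limits (rad/s): [2.22, 2.22, 2.79, 3.14, 3.14, 3.14].

INTERFACE

Orientations are given as [roll, pitch, yaw] about the fixed x, y, z axes, in that order (R = Rz(yaw) Ry(pitch) Rx(roll)).
In Python, from rig import r, vision, ticket gives the robot as it stands.
- The arm moves only by the tool move_arm, never from a script. Its argument "plan" is a list of rows, each a list of 3 entries, a list of its own where there are three numbers: the shift along the tool's x, y, z in m, then the turn about the tool's z in degrees, then the opening in per cent of the stroke, from 0 (shut) to 100 (fully open). A call has 1 to 5 rows; each row shifts and turns the commanded pose from where the row before left it, along the tool's axes as they then stand; what a row does not reach is not made up. A row lasts 1/12 s, in which the tool goes at most 41.7 mm and 7.16 degrees, less where a joint would pass 70% of its speed; a pose out of reach is approached as far as the arm can. A call with a gripper value outside its range is refused whole. The fingers move at their own pace and stop on an object; "grip_force" is the grip in N (left out, the last holds). Time passes only in rows, so rows that do not move let the fingers close. It gives the time, the measured TCP pose, the force and the opening at its end, in the units of the state.
- r.sense(): the state, without advancing time (a new reading comes with each control period).
- vision.grab_frame(name): name is "scene" or "top"; returns (picture, depth): 400x640x3 uint8, red, green, blue; 400x640 float32, mm along the optical axis (not along the pixel's ray), 0 where there is no reading.
- vision.calibration(name): a dict with "intrinsics" (3x3 intrinsics, pixels), "rvec" (rotation vector, rad) and "tvec" (3), from world to camera coordinates, as OpenCV has them. Camera axes: x right, y down, z forward; pixel columns grow to the right and rows downward; lengths in mm; the calibration is good to about 2 mm. A picture is of the moment at which its call begins. calibration takes no time and is no camera call.
- ticket.sign_off(): hands the job in, once; it reports no verdict.
The state is a dict: "clock": time; "qpos": joint angles; "qvel": joint speeds; "joint_efforts": joint torques, N m; "eef_pos": TCP position; "tcp_rot": TCP orientation; "contact_force": force on the tool from outside, world axes, zero at the start; "wrist_torque": the same for the moment, N m; "opening": opening from 0.0 (shut) to 1.0 (fully open).
Only numpy, scipy, OpenCV 4.12 (cv2) and the standard library are available. Lean on these libraries where they do the work, as an engineer would, in place of code of your own. Each camera call takes 0.05 s, during which the arm holds its last target. There are 200 camera calls.

## Working session

There is one attempt and no reset: what is moved stays moved. The work goes in short steps, Python scripts to look and compute and a tool call to move; the robot and the scene stay as the last step left them, time stands still between calls to the robot, and variables do not carry over. Pictures are saved under pics/ and viewed, on a budget of 10 in all, crops included, one or two more only if the job needs it, and the job is handed in when it is done.

Besides the shell and the picture viewer there is one more tool, called after "Call:" as a command line: name --argument value ..., lists and objects as JSON in quotes. move_arm: Moves the arm, as the interface text tells. Its arguments: {"type":"object","properties":{"plan":{"type":"array","items":{"type":"array"}},"grip_force":{"type":"number"}},"required":["plan"]}

```bash
ls; mkdir -p pics; cat > h.py <<'E'
import numpy as np, cv2
from rig import r, vision, ticket
def cam(n):
    c=vision.calibration(n); K=np.array(c["intrinsics"],float); R,_=cv2.Rodrigues(np.array(c["rvec"],float)); t=np.array(c["tvec"],float).ravel(); return K,R,t
def ray(n,uv,z):
    K,R,t=cam(n); uv=np.atleast_2d(uv).astype(float); d=(R.T@np.linalg.inv(K)@np.c_[uv,np.ones(len(uv))].T).T
    C=-R.T@t; s=(z-C[2])/d[:,2]; return (C+d*s[:,None])
def proj(n,P):
    K,R,t=cam(n); p=(K@(R@np.atleast_2d(P).T+t[:,None])).T; return p[:,:2]/p[:,2:]
def save(n,f):
    im,d=vision.grab_frame(n); cv2.imwrite(f,im[:,:,::-1]); return im,d
E
python3 - <<'E'
from h import *
a,_=save("top","pics/t0.png"); b,_=save("scene","pics/s0.png")
for n in("top","scene"):
    K,R,t=cam(n); print(n,K[0,0],-R.T@t,R[2])
print(r.sense())
E
```

```text
pics
top 458.29154793360533 [ 443.8121005   -55.25858883 1221.79768843] [ 0.12620806  0.02310965 -0.99173458]
scene 455.68807522626105 [1070.43642842  477.00882217  695.8841549 ] [-0.51909188 -0.54108897 -0.66163913]
{'clock': 0.1, 'qpos': array([-1.12539605e+00,  3.53585736e-01,  1.63405985e+00, -5.32419308e-05,
        1.15518817e+00, -2.42352115e-03]), 'qvel': array([ 0.00076616, -0.00170962, -0.00138124, -0.00070866, -0.00042576,
       -0.00301743]), 'joint_efforts': array([ 4.49804875e-04, -6.06354260e+01, -3.42818177e+01,  4.24078360e-05,
        3.93813287e-03,  5.49501650e-06]), 'eef_pos': array([ 270.42700127, -563.01942944,  247.63242438]), 'tcp_rot': array([-3.14035143e+00,  4.56747973e-05,  4.47845351e-01]), 'contact_force': array([-0.41819929,  0.21686098, -0.73426043]), 'wrist_torque': array([-0.02419034,  0.00148347, -0.00103659]), 'opening': 0.9947047840464988}
```

View pics/t0.png

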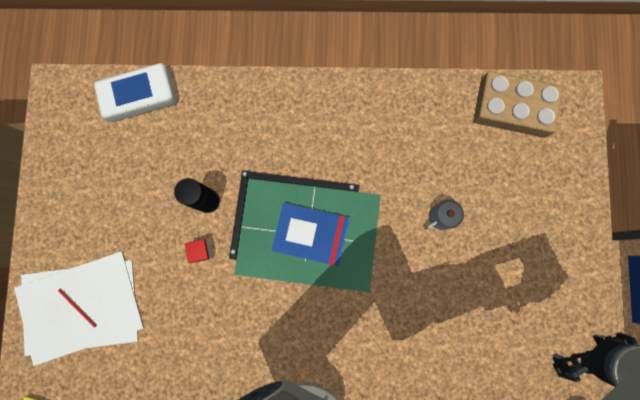

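View pics/s0.png

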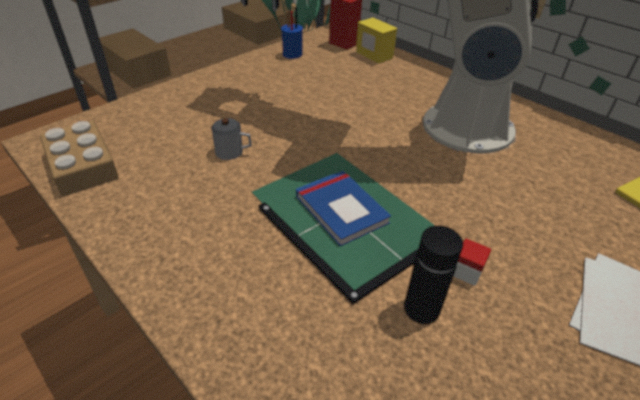

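Top view: report (blue, red spine on the right) around (311,233), guide corner at about (243,177), bars to (357,187) and (233,258), mug at (448,214), flask at (197,195), ink box at (197,251). The scene view agrees with this, and the space on the robot side and the spine side of the report is free.

```bash
cat >> h.py <<'E'
def fitline(P):
    vx,vy,x,y=cv2.fitLine(P.astype(np.float32),cv2.DIST_HUBER,0,.1,.1).ravel(); return np.array([x,y]),np.array([vx,vy])
def isect(a,b):
    s=np.linalg.solve(np.c_[a[1],-b[1]],b[0]-a[0]); return a[0]+s[0]*a[1]
def biggest(m):
    c,_=cv2.findContours(m.astype(np.uint8),cv2.RETR_EXTERNAL,cv2.CHAIN_APPROX_NONE); return max(c,key=cv2.contourArea)
def report(im,n="top"):
    h=cv2.cvtColor(im,cv2.COLOR_RGB2HSV); H,S,V=[h[...,i].astype(int) for i in range(3)]
    m=((H>105)&(H<128)&(S>110)&(V>40))|(((H<8)|(H>172))&(S>130)&(V>50))
    m[:120]=0; m[:,:225]=0; m[330:]=0; m[:,400:]=0
    m=cv2.morphologyEx(m.astype(np.uint8),cv2.MORPH_CLOSE,np.ones((3,3)))
    c=biggest(m).reshape(-1,2); P=ray(n,c,24)[:,:2].astype(np.float32)
    (cx,cy),(w,hh),a=cv2.minAreaRect(P); a=np.radians(a)
    # yaw of the short (x) axis, near 0
    if w>hh: a+=np.pi/2; w,hh=hh,w
    a=(a+np.pi/2)%np.pi-np.pi/2
    return np.array([cx,cy]),a,w,hh
def mat(im,n="top"):
    h=cv2.cvtColor(im,cv2.COLOR_RGB2HSV); H,S,V=[h[...,i].astype(int) for i in range(3)]
    g=(H>65)&(H<100)&(S>90)&(V>35)
    g[:120]=0; g[:,:200]=0; g[330:]=0; g[:,400:]=0
    g=cv2.morphologyEx(g.astype(np.uint8),cv2.MORPH_OPEN,np.ones((3,3)))
    top=np.array([(u,np.nonzero(g[:,u])[0][0]-.5) for u in range(255,350)])
    lef=np.array([(np.nonzero(g[v,:])[0][0]-.5,v) for v in range(190,250)])
    A=fitline(ray(n,top,0)[:,:2]); B=fitline(ray(n,lef,0)[:,:2])
    return isect(A,B),A[1],B[1]
E
python3 - <<'E'
from h import *
im=cv2.imread("pics/t0.png")[:,:,::-1].copy()
O,A,B=mat(im); ya=np.arctan2(*( -A*np.sign(A[1]))[::1]*np.array([1,-1])) ; B=B*np.sign(B[0]); A=A*np.sign(A[1])
print("mat",O,"back yaw",np.arctan2(-A[0],A[1]),"side yaw",np.arctan2(B[1],B[0]))
c,a,w,h=report(im); print("rep",c,a,w,h)
m=(np.arctan2(-A[0],A[1])+np.arctan2(B[1],B[0]))/2
Rm=np.array([[np.cos(m),-np.sin(m)],[np.sin(m),np.cos(m)]])
print("rep in mat",Rm.T@(c-O),a-m)
Ra=np.array([[np.cos(a),-np.sin(a)],[np.sin(a),np.cos(a)]])
print("corner in mat",Rm.T@(c+Ra@[65,90]-O))
print("mug,ink,flask", ray("top",[(450,213)],97)[0],ray("top",[(197,251)],62)[0],ray("top",[(186,190)],187)[0])
E
```

```text
mat [653.183   166.93137] back yaw -0.104869805 side yaw -0.10040912
rep [503.88903809  -8.26612854] -0.206713099073351 129.08729553222656 177.8988800048828
rep in mat [-130.55762113 -189.57202692] -0.10407363254922686
corner in mat [ -56.55959313 -106.81157602]
mug,ink,flask [ 557.7570835  -352.42684761   97.        ] [452.95772526 275.90424213  62.        ] [590.51846919 273.16113292 187.        ]
```

Call:
move_arm --plan '[[[0,0,0],6.3,70],[[0,0,0],6.3,70],[[0,0,0],6.3,70],[[0,0,0],6.3,70],[[0,0,0],6.3,70]]'

```text
clock: 0.52
eef_pos: [270.5, -563.1, 247.8]
tcp_rot: [-3.141, 0.0, -0.107]
contact_force: [1.1, 0.7, 0.3]
opening: 0.698
```

Call:
move_arm --plan '[[[0.004,-0.038,0.008],0,70],[[0.004,-0.038,0.008],0,70],[[0.004,-0.038,0.008],0,70],[[0.004,-0.038,0.008],0,70],[[0.004,-0.038,0.008],0,70]]'

```text
clock: 0.93
eef_pos: [309.6, -374.5, 207.6]
tcp_rot: [-3.141, 0.0, -0.103]
contact_force: [1.7, 0.7, -0.4]
opening: 0.703
```

Call:
move_arm --plan '[[[0.004,-0.038,0.008],0,70],[[0.004,-0.038,0.008],0,70],[[0.004,-0.038,0.008],0,70],[[0.004,-0.038,0.008],0,70],[[0.004,-0.038,0.008],0,70]]'

```text
clock: 1.35
eef_pos: [348.8, -187.7, 167.9]
tcp_rot: [3.142, -0.0, -0.102]
contact_force: [1.2, 0.2, 0.3]
opening: 0.699
```

Call:
move_arm --plan '[[[0.004,-0.038,0.008],0,70],[[0.004,-0.038,0.008],0,70],[[0.004,-0.038,0.008],0,70],[[0.004,-0.038,0.008],0,70],[[0,0,0],0,70]]'

```text
clock: 1.77
eef_pos: [380.5, -34.6, 135.2]
tcp_rot: [-3.14, 0.001, -0.097]
contact_force: [-0.5, -1.4, 0.1]
opening: 0.701
```

Call:
move_arm --plan '[[[0.003,-0.021,0.02],0,70],[[0.002,-0.021,0.02],0,70],[[0,0,0.025],0,70],[[0,0,0.025],0,70],[[0,0,0],0,70]]'

```text
clock: 2.18
eef_pos: [387.2, 1.7, 43.2]
tcp_rot: [3.141, 0.006, -0.101]
contact_force: [-1.5, 0.4, 1.0]
opening: 0.703
```

```bash
python3 - <<'E'
from h import *
s=r.sense();print(s["eef_pos"],s["tcp_rot"])
im,d=vision.grab_frame("scene"); p=s["eef_pos"]; uv=proj("scene",p)[0].astype(int);print(uv)
u,v=uv; c=im[max(0,v-100):v+100,max(0,u-110):u+110]
cv2.imwrite("pics/s1.png",cv2.resize(c[:,:,::-1],None,fx=3,fy=3)); print(c.shape)
E
```

```text
[387.2487488    1.66797424  43.23487562] [ 3.1409617   0.00600045 -0.10092791]
[380 174]
(200, 220, 3)
```

View pics/s1.png

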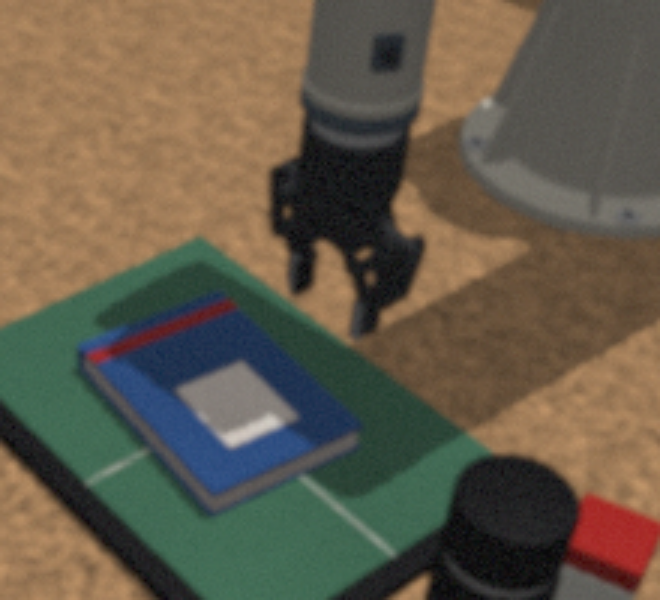

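The crop shows both fingers standing in front of the report's near edge, clear of it. The left fingertip is at crop (362,335), which is image (391,186).

```bash
python3 - <<'E'
from h import *
for z in (20,26,32,38):
  for y in (32,38,45):print(z,y,proj("scene",[391,y,z])[0].round(1))
E
```

```text
20 32 [388.7 188.9]
20 38 [390.7 190.2]
20 45 [393.2 191.7]
26 32 [389.  186.9]
26 38 [391.1 188.2]
26 45 [393.5 189.7]
32 32 [389.3 184.9]
32 38 [391.4 186.2]
32 45 [393.9 187.7]
38 32 [389.7 182.9]
38 38 [391.8 184.1]
38 45 [394.2 185.6]
```

Call:
move_arm --plan '[[[0,-0.005,0.009],0,70],[[0,0,0.009],0,70],[[0.01,0,0],0,70],[[0.01,0,0],0,70],[[0.006,0,0],0,70]]'

```text
clock: 2.65
eef_pos: [418.8, 3.5, 29.1]
tcp_rot: [-3.141, -0.003, -0.102]
contact_force: [-0.2, -0.1, 1.7]
opening: 0.703
```

Call:
move_arm --plan '[[[0.006,0,0],0,70],[[0.006,0,0],0,70],[[0.006,0,0],0,70],[[0.006,0,0],0,70],[[0.006,0,0],0,70]]'

```text
clock: 3.07
eef_pos: [445.9, 0.6, 28.3]
tcp_rot: [3.141, 0.001, -0.102]
contact_force: [-3.8, -1.2, 2.2]
opening: 0.697
```

Call:
move_arm --plan '[[[0.006,0,0],0,70],[[0.006,0,0],0,70],[[0.006,0,0],0,70],[[0.003,0,0],0,70],[[0,0,0],0,70]]'

```text
clock: 3.48
eef_pos: [468.3, -1.5, 28.4]
tcp_rot: [-3.141, -0.002, -0.102]
contact_force: [-0.0, 0.4, 0.9]
opening: 0.701
```

```bash
cat >> h.py <<'E'
O=np.array([653.2,166.9]); M=-.1026; Rm=np.array([[np.cos(M),-np.sin(M)],[np.sin(M),np.cos(M)]])
def status(f=None):
    im,d=vision.grab_frame("top")
    if f: cv2.imwrite(f,im[:,:,::-1])
    s=r.sense(); c,a,w,h=report(im)
    print("t",s["clock"],"tool in mat",Rm.T@(s["eef_pos"][:2]-O),s["eef_pos"][2],s["tcp_rot"][2]-M,"F",s["contact_force"])
    Ra=np.array([[np.cos(a),-np.sin(a)],[np.sin(a),np.cos(a)]])
    print("rep c",Rm.T@(c-O),"rel yaw",a-M,w,h,"corner",Rm.T@(c+Ra@[65,90]-O))
    return im
E
python3 -c "
from h import *
status('pics/t1.png')"
```

```text
t 3.5333 tool in mat [-167.20383564 -186.44669588] 28.36179078796439 0.0007231849411797053 F [-0.74156538  0.4836595   0.40936314]
rep c [ -90.07236198 -182.66898509] rel yaw -0.0050873155223347954 126.82307434082031 177.58596801757812 corner [-24.61534668 -93.00082381]
```

View pics/t1.png

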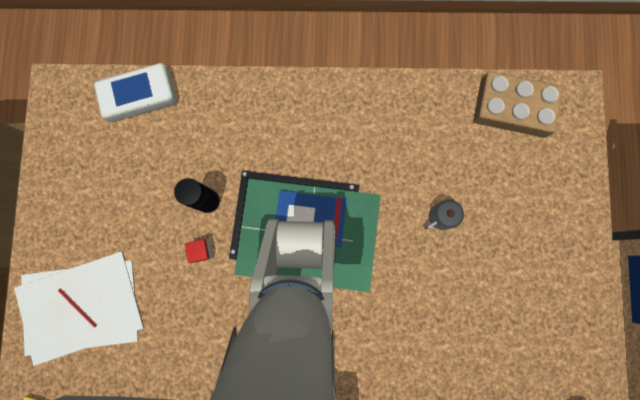

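The report has turned square under the two fingers (near face hidden by the wrist at (305,245)); about 24 mm remain to the back guide. The mug (448,214), flask and ink box have not moved.

Call:
move_arm --plan '[[[0.005,0,0],0,70],[[0.005,0,0],0,70],[[0.005,0,0],0,70],[[0.004,0,0],0,70],[[0.002,0,0],0,70]]'

```text
clock: 3.95
eef_pos: [488.7, -3.6, 28.3]
tcp_rot: [-3.142, -0.001, -0.102]
contact_force: [-2.7, 0.2, 1.2]
opening: 0.7
```

Call:
move_arm --plan '[[[0.002,0,0],0,70],[[0.001,0,0],0,70],[[0.001,0,0],0,70],[[0,0,0],0,70]]'

```text
clock: 4.28
eef_pos: [491.7, -4.0, 28.3]
tcp_rot: [3.142, 0.0, -0.102]
contact_force: [-1.3, -0.6, -0.4]
opening: 0.694
```

```bash
python3 -c "
from h import *
status('pics/t2.png')"
```

```text
t 4.3333 tool in mat [-142.92455546 -186.49998491] 28.265482234355517 0.0006139713171411099 F [-0.6815144  -0.07616149 -0.21077416]
rep c [ -66.99739698 -182.62196436] rel yaw -0.003306060227235702 130.77816772460938 177.59075927734375 corner [ -1.70020733 -92.83734974]
```

Corner is about 1 to 2 mm from the back guide. I'll press gently until the force rises.

Call:
move_arm --plan '[[[0.001,0,0],0,70],[[0.001,0,0],0,70],[[0,0,0],0,70]]'

```text
clock: 4.58
eef_pos: [493.3, -4.1, 28.2]
tcp_rot: [-3.142, 0.001, -0.102]
contact_force: [-4.8, 1.9, 2.3]
opening: 0.704
```

Call:
move_arm --plan '[[[0.001,0,0],0,70],[[0.001,0,0],0,70],[[0,0,0],0,70]]'

```text
clock: 4.83
eef_pos: [493.4, -4.2, 28.0]
tcp_rot: [3.141, 0.005, -0.102]
contact_force: [-10.0, 1.5, 8.9]
opening: 0.702
```

Call:
move_arm --plan '[[[-0.003,0,0],0,70],[[-0.012,0,0],0,70],[[-0.02,0,0],0,70],[[0,0,-0.035],0,70],[[0,0,-0.035],0,70]]'

```text
clock: 5.25
eef_pos: [459.0, -0.8, 97.7]
tcp_rot: [3.141, 0.004, -0.102]
contact_force: [1.0, 0.0, -0.2]
opening: 0.7
```

Call:
move_arm --plan '[[[0,0.03,0],0,70],[[0.018,0.03,0],0,70],[[0.03,0.03,0],0,70],[[0.033,0.03,0],0,70],[[0.03,0.014,0],0,70]]'

```text
clock: 5.67
eef_pos: [557.3, -146.1, 99.1]
tcp_rot: [3.14, -0.004, -0.103]
contact_force: [0.3, 0.2, 0.7]
opening: 0.697
```

Call:
move_arm --plan '[[[0,0,0],-7,60],[[0,0,0],-7,60],[[0,0,0],-7,60],[[0,0,0],-7,60],[[0,0,0],-7,60]]'

```text
clock: 6.08
eef_pos: [556.2, -143.1, 98.5]
tcp_rot: [3.14, -0.002, 0.515]
contact_force: [-0.7, 0.1, -0.3]
opening: 0.597
```

Call:
move_arm --plan '[[[0,0,0],-7,60],[[0,0,0],-7,60],[[0,0,0],-7,60],[[0,0,0],-7,60],[[0,0,0],-7,60]]'

```text
clock: 6.5
eef_pos: [556.3, -143.0, 98.5]
tcp_rot: [3.139, -0.0, 1.126]
contact_force: [-0.7, 0.2, 0.3]
opening: 0.601
```

Call:
move_arm --plan '[[[0,0,0],-7,60],[[0,0,0],-7,60],[[0,0,0],-6,60],[[0,0,0],0,60]]'

```text
clock: 6.83
eef_pos: [556.2, -143.0, 98.6]
tcp_rot: [3.139, 0.0, 1.474]
contact_force: [-0.2, 0.3, -0.3]
opening: 0.603
```

```bash
python3 -c "
from h import *
status('pics/t3.png')"
```

```text
t 6.8833 tool in mat [ -64.89423361 -318.14073022] 98.53279190677047 1.5695829028496902 F [-0.0208402   0.07570529  0.71146045]
rep c [ -65.69050526 -173.91752702] rel yaw -0.0021164261682969088 130.99388122558594 163.689453125 corner [ -0.50017262 -84.05529619]
```

View pics/t3.png

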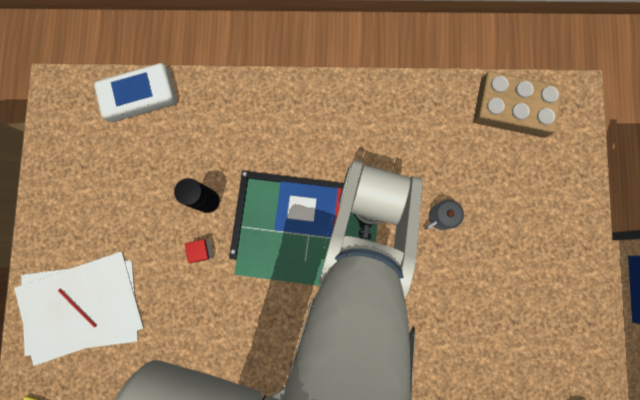

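Report lies along the back guide (302,208), spine partly hidden by the wrist at (385,200), mug clear at (448,214). Now lower and push towards the side guide.

Call:
move_arm --plan '[[[0,0,0.025],0,60],[[0,0,0.025],0,60],[[0,0,0.02],0,60],[[0.008,0,0],0,60],[[0.008,0,0],0,60]]'

```text
clock: 7.3
eef_pos: [556.4, -126.3, 27.7]
tcp_rot: [-3.14, -0.0, 1.465]
contact_force: [0.4, 0.3, -0.6]
opening: 0.602
```

Call:
move_arm --plan '[[[0.006,0,0],0,60],[[0.006,0,0],0,60],[[0.006,0,0],0,60],[[0.006,0,0],0,60],[[0.006,0,0],0,60]]'

```text
clock: 7.72
eef_pos: [560.8, -96.7, 29.4]
tcp_rot: [3.139, 0.001, 1.469]
contact_force: [-0.6, -4.7, 3.2]
opening: 0.6
```

Call:
move_arm --plan '[[[0.006,0,0],0,60],[[0.006,0,0],0,60],[[0.006,0,0],0,60],[[0.006,0,0],0,60],[[0.006,0,0],0,60]]'

```text
clock: 8.13
eef_pos: [563.0, -66.5, 28.3]
tcp_rot: [-3.141, 0.0, 1.469]
contact_force: [-1.1, -5.8, 3.8]
opening: 0.6
```

```bash
python3 -c "
from h import *
status('pics/t4.png')"
```

```text
t 8.1833 tool in mat [ -65.92350748 -240.47996363] 28.192457781799305 1.5714072596285718 F [ 1.42760051 -0.34629025 -0.21157635]
rep c [ -66.66041299 -100.36766299] rel yaw 1.5678398064607342 93.64786529541016 131.4266815185547 corner [-156.4678461   -35.10186063]
```

Call:
move_arm --plan '[[[0.006,0,0],0,60],[[0.006,0,0],0,60],[[0.006,0,0],0,60],[[0.006,0,0],0,60],[[0.006,0,0],0,60]]'

```text
clock: 8.6
eef_pos: [565.8, -36.5, 28.1]
tcp_rot: [-3.141, -0.0, 1.469]
contact_force: [-0.7, -1.7, 1.7]
opening: 0.604
```

Call:
move_arm --plan '[[[0.005,0,0],0,60],[[0.004,0,0],0,60],[[0.002,0,0],0,60],[[0.002,0,0],0,60],[[0,0,0],0,60]]'

```text
clock: 9.02
eef_pos: [567.3, -23.8, 28.2]
tcp_rot: [-3.141, -0.0, 1.469]
contact_force: [0.3, -0.2, -0.0]
opening: 0.596
```

Call:
move_arm --plan '[[[0.002,0,0],0,60],[[0.001,0,0],0,60],[[0.001,0,0],0,60],[[0,0,0],0,60]]'

```text
clock: 9.35
eef_pos: [567.7, -20.2, 28.3]
tcp_rot: [-3.142, -0.0, 1.469]
contact_force: [0.2, 1.1, 0.1]
opening: 0.605
```

```bash
python3 -c "
from h import *
status('pics/t5.png')"
```

```text
t 9.4 tool in mat [ -65.81250867 -194.84655179] 28.30122785943533 1.571329816329559 F [ 0.41476069 -0.30972348 -0.26979569]
rep c [-66.34768725 -41.11364555] rel yaw 1.5649481461491261 75.8045425415039 131.3517303466797 corner [-155.96601863   24.41157617]
```

Call:
move_arm --plan '[[[0.001,0,0],0,60],[[0.001,0,0],0,60],[[0.001,0,0],0,60],[[0,0,0],0,60]]'

```text
clock: 9.73
eef_pos: [568.1, -17.2, 28.3]
tcp_rot: [3.142, -0.0, 1.469]
contact_force: [-0.1, -0.7, -0.4]
opening: 0.599
```

Call:
move_arm --plan '[[[0.001,0,0],0,60],[[0.001,0,0],0,60],[[0,0,0],0,60]]'

```text
clock: 9.98
eef_pos: [567.8, -16.3, 28.3]
tcp_rot: [-3.141, 0.001, 1.469]
contact_force: [-1.9, -8.8, 2.2]
opening: 0.601
```

Call:
move_arm --plan '[[[0.001,0,0],0,60],[[0,0,0],0,60]]'

```text
clock: 10.15
eef_pos: [567.8, -16.1, 28.3]
tcp_rot: [-3.141, 0.003, 1.47]
contact_force: [-2.0, -14.7, 1.6]
opening: 0.602
```

Call:
move_arm --plan '[[[-0.003,0,0],0,60],[[-0.01,0,0],0,60],[[-0.025,0,0],0,60],[[-0.02,0,-0.035],0,60],[[0,0,-0.04],0,60]]'

```text
clock: 10.57
eef_pos: [559.8, -74.5, 101.5]
tcp_rot: [-3.135, 0.0, 1.468]
contact_force: [1.5, 0.3, 0.9]
opening: 0.599
```

Call:
move_arm --plan '[[[0,-0.035,0],7,60],[[0,-0.035,0],7,60],[[0,-0.035,0],7,60],[[0,-0.035,0],7,60],[[0,-0.02,0],7,60]]'

```text
clock: 10.98
eef_pos: [408.5, -21.4, 102.9]
tcp_rot: [-3.139, 0.002, 0.851]
contact_force: [-0.9, -0.0, -0.9]
opening: 0.601
```

```bash
python3 -c "
from h import *
im=status('pics/t6.png'); cv2.imwrite('pics/t6c.png',cv2.resize(im[150:300,190:400,::-1],None,fx=3.5,fy=3.5,interpolation=cv2.INTER_CUBIC))"
```

```text
t 11.0333 tool in mat [-226.6100702  -211.46865371] 102.62267482839071 0.9428988845794386 F [-3.48378093  0.32291321 -0.78572212]
rep c [-66.69593886 -91.10751674] rel yaw 0.0024347829765940243 131.8055419921875 181.0794677734375 corner [-1.91526177 -0.94952277]
```

View pics/t6c.png

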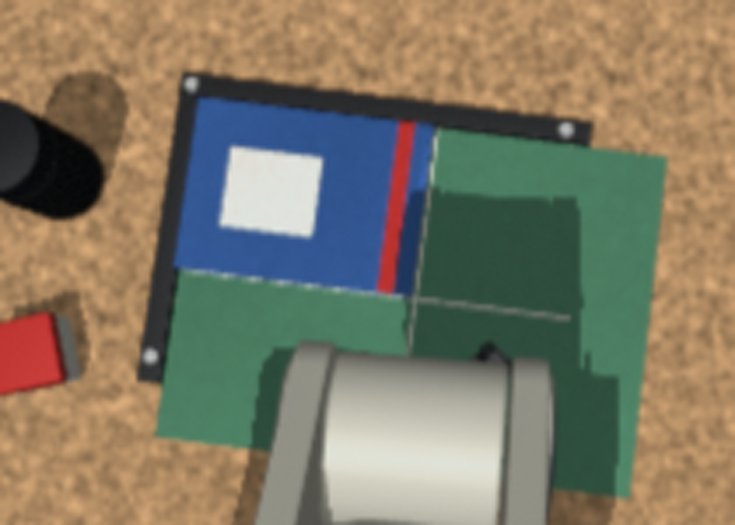

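The crop shows the report in the corner: no green is visible along the back guide (top edge) or the side guide (left edge), and the grid lines frame its near and spine edges. I'll give it one gentle re-seat against the back guide.

Call:
move_arm --plan '[[[0,0,0],7,70],[[0,0,0],7,70],[[0,0,0],7,70],[[0,0,0],7,70],[[0,0,0],7,70]]'

```text
clock: 11.45
eef_pos: [413.2, -22.0, 103.5]
tcp_rot: [-3.142, -0.001, 0.242]
contact_force: [0.2, 0.4, -0.2]
opening: 0.698
```

Call:
move_arm --plan '[[[0,0,0],7,70],[[0,0,0],7,70],[[0,0,0],5,70],[[0,-0.03,0],0,70],[[0,-0.03,0],0,70]]'

```text
clock: 11.87
eef_pos: [418.3, 37.6, 103.4]
tcp_rot: [-3.141, -0.001, -0.088]
contact_force: [0.7, 0.3, -0.2]
opening: 0.699
```

Call:
move_arm --plan '[[[0,-0.03,0],0,70],[[0,-0.03,0],0,70],[[0,0,0],0,70]]'

```text
clock: 12.12
eef_pos: [424.4, 101.3, 103.7]
tcp_rot: [-3.14, -0.002, -0.082]
contact_force: [-1.0, -0.3, 0.7]
opening: 0.699
```

```bash
python3 -c "
from h import *
status('pics/t7.png')"
```

```text
t 12.1667 tool in mat [-221.33375621  -90.3852291 ] 103.52655852766664 0.02203174893868251 F [-0.20894006  0.04345083  0.26339979]
rep c [-66.69593886 -91.10751674] rel yaw 0.0024347829765940243 131.8055419921875 181.0794677734375 corner [-1.91526177 -0.94952277]
```

Call:
move_arm --plan '[[[0,0,0.025],1.2,70],[[0,0,0.025],0,70],[[0,0,0.025],0,70],[[0.025,0,0],0,70],[[0.025,0,0],0,70]]'

```text
clock: 12.58
eef_pos: [470.8, 91.1, 26.6]
tcp_rot: [3.14, 0.005, -0.105]
contact_force: [-0.1, -0.0, 0.9]
opening: 0.702
```

Call:
move_arm --plan '[[[0.012,0,0],0,70],[[0.006,0,0],0,70],[[0.004,0,0],0,70],[[0.003,0,0],0,70],[[0,0,0],0,70]]'

```text
clock: 13.0
eef_pos: [497.1, 89.6, 28.4]
tcp_rot: [3.142, 0.0, -0.106]
contact_force: [0.1, -0.1, 0.4]
opening: 0.704
```

Call:
move_arm --plan '[[[0.002,0,0],0,70],[[0.001,0,0],0,70],[[0,0,0],0,70]]'

```text
clock: 13.25
eef_pos: [500.2, 89.6, 28.4]
tcp_rot: [-3.142, -0.0, -0.105]
contact_force: [-0.5, 0.2, -0.3]
opening: 0.694
```

Call:
move_arm --plan '[[[0.002,0,0],0,70],[[0.001,0,0],0,70],[[0,0,0],0,70]]'

```text
clock: 13.5
eef_pos: [502.9, 89.2, 28.2]
tcp_rot: [3.141, 0.001, -0.105]
contact_force: [-3.2, 0.6, 2.8]
opening: 0.701
```

Call:
move_arm --plan '[[[0.001,0,0],0,70],[[0.001,0,0],0,70],[[0,0,0],0,70]]'

```text
clock: 13.75
eef_pos: [503.2, 89.0, 28.0]
tcp_rot: [3.141, 0.004, -0.106]
contact_force: [-7.8, 2.5, 7.2]
opening: 0.7
```

Force rises at the same tool position as before, so it is seated. Back off, lift and withdraw to the right.

Call:
move_arm --plan '[[[-0.003,0,0],0,70],[[-0.012,0,0],0,70],[[-0.03,0,0],0,70],[[-0.015,0,-0.035],0,70],[[0,0,-0.04],0,70]]'

```text
clock: 14.17
eef_pos: [439.0, 94.5, 101.1]
tcp_rot: [3.138, 0.01, -0.105]
contact_force: [1.5, -0.2, -0.8]
opening: 0.701
```

Call:
move_arm --plan '[[[0,0.035,-0.02],0,70],[[0,0.035,-0.02],0,70],[[0,0.035,-0.02],0,70],[[0,0.035,-0.02],0,70],[[0,0.035,-0.02],0,70]]'

```text
clock: 14.58
eef_pos: [426.4, -80.0, 204.3]
tcp_rot: [3.141, -0.001, -0.105]
contact_force: [0.8, -0.5, -0.9]
opening: 0.702
```

Call:
move_arm --plan '[[[0,0.035,-0.01],0,70],[[0,0.035,0],0,70],[[0,0.035,0],0,70],[[0,0.02,0],0,70],[[0,0,0],0,70]]'

```text
clock: 15.0
eef_pos: [413.7, -206.2, 213.4]
tcp_rot: [3.14, -0.002, -0.108]
contact_force: [0.0, 0.2, 0.9]
opening: 0.703
```

```bash
python3 -c "
from h import *
im=status('pics/t8.png'); s,_=save('scene','pics/s8.png')
a=cv2.resize(im[150:300,160:480,::-1],(800,375),interpolation=cv2.INTER_CUBIC)
cv2.imwrite('pics/t8c.png',a); cv2.imwrite('pics/s8c.png',cv2.resize(s[100:340,180:500,::-1],(800,600),interpolation=cv2.INTER_CUBIC)); print(mat(im))"
```

```text
t 15.05 tool in mat [-200.31367234 -393.93542635] 213.15533166079408 -0.006082644306576707 F [-0.03129924  0.72577414 -0.38122934]
rep c [-65.11754577 -91.08987645] rel yaw -0.001938926481643205 131.17759704589844 181.29791259765625 corner [ 0.05683533 -1.21607577]
(array([574.46606 ,  -9.062999], dtype=float32), array([ 0.60899997, -0.7931703 ], dtype=float32), array([ 0.4303774 , -0.90264904], dtype=float32))
```

View pics/t8c.png

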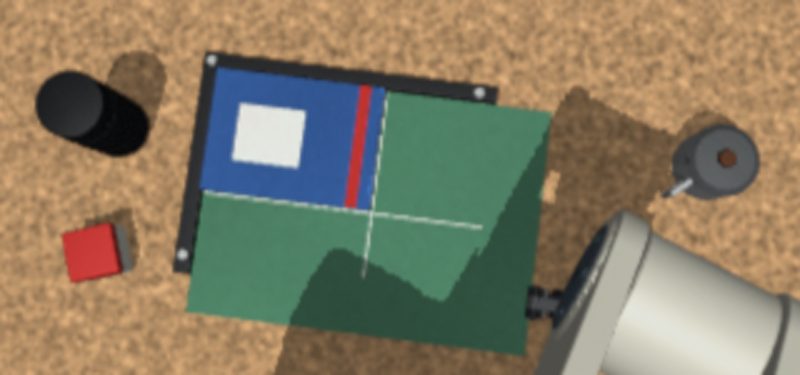

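View pics/s8c.png

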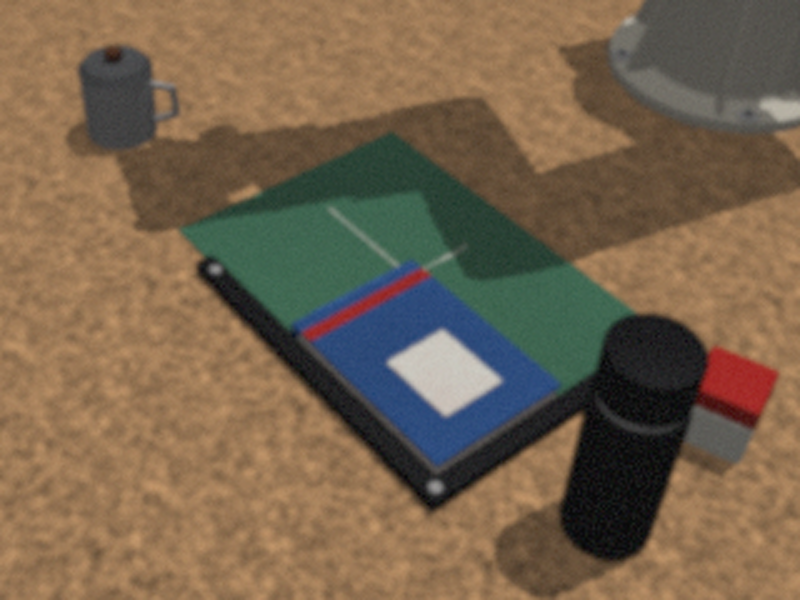

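Both crops show the report flat in the corner. In the top crop it touches the bars at (210,65) to (385,88) and (203,190), and in the scene crop its corner sits at (435,465). Mug, flask and ink box are where they were, and the hand is clear.

```bash
python3 -c "
from h import *
print(ticket.sign_off())"
```

```text
the job is handed in; nothing more can be done
None
```

The report is home in the corner of the guides, lying flat and square, and I've handed the job in. It took about 15 s of robot time.

I pushed it with the part-open fingers: first on its near edge to the back guide, which also squared it. Then I pushed on the spine to the side guide, and last gave a light re-seat against the back guide. The fingertips stayed low, and it was only slid, never lifted.

**Contact:** each push ended with a firm stop against the bar, at about 10 N on the back guide, 15 N on the side guide and 8 N on the re-seat. The re-seat stopped at the same place as the first push.

**Final picture:** the measured corner was about 0.1 mm from the mat's origin in x and 1.2 mm in y, turned by about 0.002 rad. The calibration is good to about 2 mm. No green shows between the report and either bar.

**Bystanders:** the mug, flask and ink box looked unmoved in the final pictures; I judged this by eye rather than measuring it again. The hand was clear of everything, about 210 mm up and to the right of the report.

**Checks that failed or disagreed:**
- My program's last fit of the mat edges gave nonsense, because the report now covers the green edge it looks for. I used the first mat measurement throughout.
- The small y offset disagrees slightly with the firm stop at the side guide. I put it down to measurement error, because the report's measured length also came out 1.3 mm too long.

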